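# Lay the washed spatula and gel comb in the drying tray

### The job

Put the washed bench tools away in the blue drying tray: lay the flat-bladed spatula in the long narrow compartment and the toothed gel comb in the wide compartment without the stir bars. Each should lie flat on the compartment floor, straight along its compartment (either end first); set them down gently, do not drop them, and let go.

Things in the scene. Friction and masses are not known exactly. Their poses are not given: they have to be found in the camera images.
- spatula: Loose spatula lying flat, 180 mm long, 50 g: black handle 16 wide, 12 thick from x = -90 to +20, then a flat steel blade 20 wide, 3 thick to x = +90. Origin: underside, mid-length, at the balance point; x towards the blade tip, z up. Grip across the handle at the origin. Not the scoop, which has the same black handle but a square steel pan at its end.
- comb: Loose white gel comb lying flat, a plate 100 mm long (x) by 32 wide (y), 40 g: straight back 18 wide, 10 thick on the -y side, row of ten stiff teeth 8 thick on the +y side. Origin: centre of the underside; z up. Can be gripped across the 32 width at the middle.
- long_bay (a point): Centre of the floor of the tray's long compartment, 209 mm (x) by 72 (y) inside. x along its length, z up; the other two compartments are on its -y side. The tray is fixed, blue, open on top, 217 by 168 outside, 15 high; floor 3 above the bench, walls 4 thick rising 12 above the floor.
- wide_bay (a point): Centre of the floor of the tray's wide compartment, 125 mm (x) by 84 (y) inside; same floor and wall heights as the long one. x along its length, parallel to the long compartment, z up. Beyond the wall at its +x end is a small compartment, 80 by 84, with three white stir bars fixed in it.
Mind the look-alikes: they are no part of the job. What is shaped like the spatula but brown, green or yellow is not meant.

How it is judged:
At the end, for the whole second after the job is handed in: Spatula in the long bay, comb in the wide one, each right side up and at rest: underside within 5 mm of the floor, tilt under 0.1 rad, along the bay within 0.26 rad (15 degrees) either way round, middle within 20 mm lengthwise and 30 mm crosswise of the bay's centre (x of spatula in the frame of long_bay between -0.02 and 0.02 m and y of spatula in the frame of long_bay between -0.03 and 0.03 m and z of spatula in the frame of long_bay below 0.005 m and angle between each of spatula, comb's own z axis and vertical below 0.1 rad and angle between the x axis of spatula and the x axis of long_bay, either way round below 0.26 rad and x of comb in the frame of wide_bay between -0.02 and 0.02 m and y of comb in the frame of wide_bay between -0.03 and 0.03 m and z of comb in the frame of wide_bay below 0.005 m and angle between the x axis of comb and the x axis of wide_bay, either way round below 0.26 rad and linear speed of each of spatula, comb below 0.02 m/s); the robot touches nothing.
It fails at once if the spatula is dropped or thrown: it moves faster than 0.8 m/s (a fall of about 33 mm) with no finger touching it (linear speed of spatula above 0.8 m/s and contact force between the fingers and spatula below 0.05 N).
It fails at once if the comb is dropped or thrown: it moves faster than 0.8 m/s (a fall of about 33 mm) with no finger touching it (linear speed of comb above 0.8 m/s and contact force between the fingers and comb below 0.05 N).
It also fails if it takes over 54 s, if anything falls off the work surface, if the arm or the gripper's body presses on something with over 40 N, if the wrist force passes 120 N, or if a joint passes its speed limit or range.

### The arm

A 6-joint arm with a two-finger parallel gripper is mounted at the origin on the work surface. World frame = base frame: x ahead of the robot, y to its left, z up, the work surface at z = 0. Lengths are in m, angles in rad, forces in N, time in s.
With the tool pointing down it reaches from about 0.275 to 1 m from the base axis. Payload 8.4 kg.
Tool frame: the origin (TCP) lies on the centre line of the jaws, within the pads' length; the fingertips stand robot.nose_length ahead of it and the grasp point (between the pads) lies 5 mm behind it (robot.nose_length is the distance from the TCP to the fingertips, in m); z points along the fingers, x is the direction in which the jaws open and shut, and the axes are right-handed (so a half turn about z gives the same grasp; the last joint's range is limited). The gripper opens to 85 mm and grips with 20 to 120 N. Pads are 22 mm wide; open, the fingers measure 114 mm over their backs; the gripper's body (76 mm by 85 mm) begins 54 mm behind the grasp point. The pads swing forward as they close: fully open they stand 13 mm farther back than shut.
Start: joints at [1.284, 0.353, 1.633, -0, 1.155, -0.002], TCP at [0.176, 0.6, 0.245] pointing down, gripper open.
Joint ranges: [-2.63, 2.63], [-0.92, 2.1], [0.06, 2.66], [-1.3, 4.44], [0, 2.69], [-3.02, 3.02]. Speed limits (rad/s): [2.22, 2.22, 2.79, 3.14, 3.14, 3.14].

### API

Orientations are given as a rotation vector (axis times angle).
In Python, from workcell import robot gives the robot as it stands.
- The arm moves only by the tool jog_arm, never from a script. Its argument "increments" is a list of rows, each a list of 7 numbers: the closure, from -1 (fully open) to 1 (shut), so that 0 is half open, then the shift along the tool's x, y, z scaled (see below), then the turn, a rotation vector about the tool's x, y, z scaled (see below). A call has 1 to 5 rows; each row shifts and turns the commanded pose from where the row before left it, along the tool's axes as they then stand; what a row does not reach is not made up. The controller multiplies each number of a shift by 5 cm and each number of a turn by 0.12 rad. A row lasts 1/8 s, in which the tool goes at most 62.5 mm and 10.7 degrees, less where a joint would pass 70% of its speed; a pose out of reach is approached as far as the arm can. A call with a number of a shift or a turn outside -1 to 1 is refused whole. A call with a gripper value outside its range is refused whole. The fingers move at their own pace and stop on an object; "squeeze" is the grip in N (left out, the last holds). Time passes only in rows, so rows that do not move let the fingers close. It gives the time, the measured TCP pose, the force and the opening at its end, in the units of the state.
- robot.state(): the state, without advancing time (a new reading comes with each control period).
- robot.snapshot(name): name is "scene" or "side" or "wrist"; returns a dict with "img" (420x560x3 uint8, red, green, blue), "vertical_fov" (degrees; the focal length in pixels is half the picture's height over the tangent of half this angle, whatever the lens; pixels are square), "cx", "cy" (the principal point, pixels), "position" and "rotation" of the camera in the world; the wrist camera has in their place "mount" (4x4, takes a point from camera to tool coordinates, whose origin is the TCP and whose axes are the tool frame's). Camera axes: x right, y down, z forward; pixel columns grow to the right and rows downward; lengths in m; the calibration is good to about 2 mm. A picture is of the moment at which its call begins: read the wrist's pose just before it. There is no depth.
- robot.sign_off(): hands the job in, once; it reports no verdict.
The state is a dict: "t": time; "joints": joint angles; "qd": joint speeds; "tau": joint torques, N m; "ee_pos": TCP position; "tool_rot": TCP orientation; "wrist_force": force on the tool from outside, world axes, zero at the start; "ft_torque": the same for the moment, N m; "grip_width": opening from 0.0 (shut) to 1.0 (fully open).
Only numpy, scipy, OpenCV 4.12 (cv2) and the standard library are available. Lean on these libraries where they do the work, as an engineer would, in place of code of your own. Each camera call takes 0.05 s, during which the arm holds its last target.

## Working session

There is one attempt and no reset: what is moved stays moved. The work goes in short steps, Python scripts to look and compute and a tool call to move; the robot and the scene stay as the last step left them, time stands still between calls to the robot, and variables do not carry over. Pictures are saved under pics/ and viewed, and the job is handed in when it is done.

Besides the shell and the picture viewer there is one more tool, called after "Emit:" by a JSON object that holds its "api" and its "payload", one argument or row to a line. jog_arm: Moves the arm, as the interface text tells. Its arguments: {"type":"object","properties":{"increments":{"type":"array"},"squeeze":{"type":"number"}},"required":["increments"]}

```bash
ls; mkdir -p pics; python3 - <<'E'
from workcell import robot
import cv2
s=robot.state();print(s, robot.nose_length)
for n in("scene","side","wrist"):
    d=robot.snapshot(n);cv2.imwrite(f"pics/{n}0.png",d["img"][:,:,::-1])
    print(n,{k:v for k,v in d.items() if k!="img"})
E
```

```text
pics
{'t': 0.0, 'joints': array([ 1.28363292e+00,  3.53670002e-01,  1.63412746e+00,  7.69219200e-06,
        1.15521633e+00, -2.40316195e-03]), 'qd': array([ 0.00017449,  0.0010739 , -0.00101442, -0.00012791,  0.00022795,
       -0.00020548]), 'tau': array([ 1.23670168e-03, -6.05251694e+01, -3.42090297e+01,  1.96454716e-04,
        9.06103291e-03,  1.59944352e-05]), 'ee_pos': array([0.17544919, 0.59939026, 0.24455088]), 'tool_rot': array([ 2.51351166e+00,  1.88323115e+00, -1.79583795e-03]), 'wrist_force': array([-1.07468402,  0.05248518, -0.06164808]), 'ft_torque': array([0.02251988, 0.00486865, 0.02420113]), 'grip_width': 0.9989913080966477} 0.014
scene {'vertical_fov': 50.35896651166541, 'cx': 270.87938839623513, 'cy': 203.894530437616, 'position': array([ 1.32675328, -0.0406458 ,  0.59095881]), 'rotation': array([-1.70600629, -1.50510696,  0.79493214])}
side {'vertical_fov': 51.81288163515643, 'cx': 281.19943979135445, 'cy': 212.98539433178232, 'position': array([0.31257702, 0.88622086, 0.51298653]), 'rotation': array([-0.31378725,  2.60571018, -1.47510904])}
wrist {'vertical_fov': 70.07378940682159, 'cx': 279.92639909573836, 'cy': 209.65532307846183, 'mount': array([[ 9.99999478e-01, -1.02066940e-03, -5.31140827e-05,
         8.53343627e-04],
       [ 9.98712900e-04,  9.64802963e-01,  2.62971946e-01,
        -6.72356961e-02],
       [-2.17162795e-04, -2.62971862e-01,  9.64803479e-01,
        -1.28052899e-01],
       [ 0.00000000e+00,  0.00000000e+00,  0.00000000e+00,
         1.00000000e+00]])}
```

View pics/scene0.png

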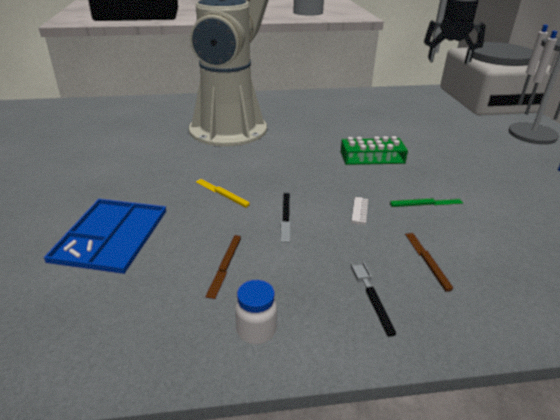

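View pics/side0.png

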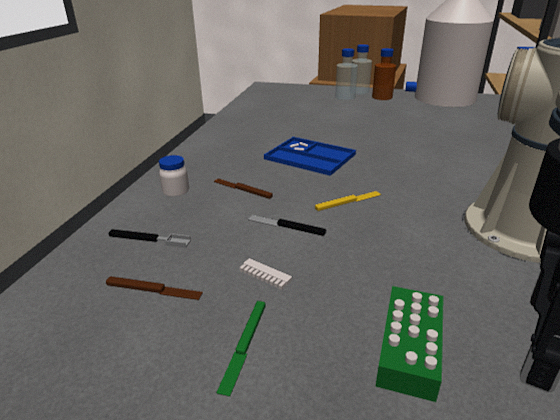

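View pics/wrist0.png

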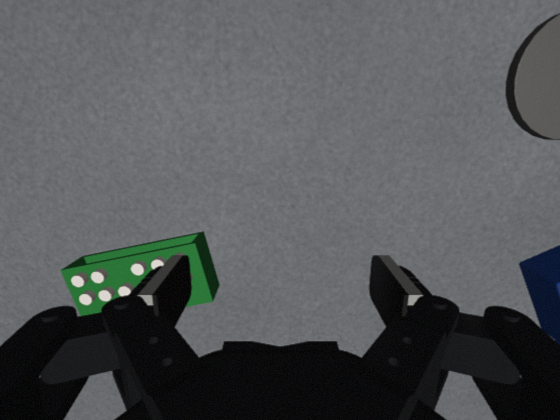

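The scene view shows the spatula at about (286,215), with its black handle pointing up and the steel blade down. The comb is at (360,209) and the tray at (108,235), with the stir bars at its lower left. The scoop is at (373,297). Next I'll measure each of these.

```bash
cat > h.py <<'E'
import numpy as np, cv2
from scipy.spatial.transform import Rotation as R
def cam(d,state=None):
    f=210/np.tan(np.radians(d["vertical_fov"]/2))
    if "mount" in d:
        T=np.eye(4);T[:3,:3]=R.from_rotvec(state["tool_rot"]).as_matrix();T[:3,3]=state["ee_pos"]
        M=T@d["mount"];return f,d["cx"],d["cy"],M[:3,3],M[:3,:3]
    return f,d["cx"],d["cy"],np.array(d["position"]),R.from_rotvec(d["rotation"]).as_matrix()
def cast(c,uv,z):
    f,cx,cy,p,Rm=c;uv=np.atleast_2d(uv).astype(float)
    r=np.c_[(uv[:,0]-cx)/f,(uv[:,1]-cy)/f,np.ones(len(uv))]@Rm.T
    return p+r*((z-p[2])/r[:,2])[:,None]
def proj(c,P):
    f,cx,cy,p,Rm=c;q=(np.atleast_2d(P)-p)@Rm
    return np.c_[f*q[:,0]/q[:,2]+cx,f*q[:,1]/q[:,2]+cy]
E
python3 - <<'E'
from workcell import robot
from h import *
for n,boxes in (("scene",dict(tray=(40,190,180,280),spat=(270,185,305,250),comb=(340,190,380,230))),("side",dict(tray=(255,130,365,180),spat=(240,205,335,245),comb=(230,250,300,295)))):
    d=robot.snapshot(n);im=d["img"].astype(int);c=cam(d)
    r,g,b=im[...,0],im[...,1],im[...,2]
    for k,(x0,y0,x1,y1) in boxes.items():
        m={"tray":(b>r+40)&(b>g+30),"spat":(r+g+b<130),"comb":(r+g+b>480)}[k]
        mm=np.zeros(m.shape,np.uint8);mm[y0:y1,x0:x1]=m[y0:y1,x0:x1]
        cs,_=cv2.findContours(mm,cv2.RETR_EXTERNAL,cv2.CHAIN_APPROX_NONE);ct=max(cs,key=cv2.contourArea)
        z={"tray":.015,"spat":.012,"comb":.01}[k]
        if k=="tray":
            q=cv2.approxPolyDP(ct,8,True)[:,0]
        else: q=cv2.boxPoints(cv2.minAreaRect(ct))
        W=cast(c,q,z)
        print(n,k,q.round(0).tolist(),W[:,:2].round(4).tolist(),np.linalg.norm(np.roll(W,-1,0)-W,axis=1).round(3))
        if k!="tray":
            P=cast(c,ct[:,0],z)[:,:2].astype(np.float32);print("  world rect",cv2.minAreaRect(P),cv2.boxPoints(cv2.minAreaRect(P)).round(3).tolist())
        crop=cv2.resize(d["img"][y0:y1,x0:x1,::-1],None,fx=5,fy=5,interpolation=cv2.INTER_CUBIC)
        cv2.imwrite(f"pics/c_{n}_{k}.png",crop)
E
```

```text
scene tray [[165, 206], [99, 198], [44, 259], [123, 273]] [[0.4506, -0.1656], [0.3986, -0.3217], [0.6111, -0.3867], [0.6703, -0.229]] [0.165 0.222 0.168 0.229]
scene spat [[283.0, 194.0], [288.0, 194.0], [288.0, 220.0], [283.0, 220.0]] [[0.4261, 0.1128], [0.4275, 0.1249], [0.5339, 0.1075], [0.5326, 0.0964]] [0.012 0.108 0.011 0.108]
  world rect ((0.4799308478832245, 0.11041735112667084), (0.01157357171177864, 0.10821038484573364), 80.70521545410156) [[0.4259999990463257, 0.11299999803304672], [0.5320000052452087, 0.09600000083446503], [0.5339999794960022, 0.10700000077486038], [0.4269999861717224, 0.125]]
scene comb [[351.0, 220.0], [354.0, 196.0], [367.0, 198.0], [365.0, 222.0]] [[0.5489, 0.2485], [0.4532, 0.2819], [0.4627, 0.3125], [0.5573, 0.2768]] [0.101 0.032 0.101 0.03 ]
  world rect ((0.505710780620575, 0.28021514415740967), (0.030078785493969917, 0.10116257518529892), 69.40230560302734) [[0.453000009059906, 0.2840000092983246], [0.5479999780654907, 0.24799999594688416], [0.5580000281333923, 0.2759999930858612], [0.46399998664855957, 0.31200000643730164]]
side tray [[264, 158
[... 339 characters left out ...]
892639, 0.12148469686508179), (0.025813689455389977, 0.11105421185493469), 80.28437042236328) [[0.41100001335144043, 0.11800000071525574], [0.5199999809265137, 0.0989999994635582], [0.5249999761581421, 0.125], [0.41499999165534973, 0.14399999380111694]]
side comb [[240.0, 268.0], [245.0, 256.0], [290.0, 276.0], [285.0, 288.0]] [[0.5501, 0.2829], [0.5521, 0.2452], [0.452, 0.2849], [0.4537, 0.3189]] [0.038 0.108 0.034 0.103]
  world rect ((0.5024878978729248, 0.2830672562122345), (0.03276212513446808, 0.0982770174741745), 69.33175659179688) [[0.45100000500679016, 0.2849999964237213], [0.5429999828338623, 0.25], [0.5540000200271606, 0.2809999883174896], [0.4620000123977661, 0.3160000145435333]]
```

Emit:
{"api": "jog_arm", "payload": {
  "increments": [
    [-1, -0.78, 0.92, 0, 0, 0, 0],
    [-1, -0.78, 0.92, 0, 0, 0, 0],
    [-1, -0.78, 0.92, 0, 0, 0, 0],
    [-1, -0.78, 0.92, 0, 0, 0, 0],
    [-1, -0.78, 0.92, 0, 0, 0, 0]
  ]
}}

```text
t: 0.88
ee_pos: [0.3423, 0.3464, 0.2454]
tool_rot: [2.514, 1.884, 0.001]
wrist_force: [0.9, 0.8, -1.1]
grip_width: 1.003
```

Emit:
{"api": "jog_arm", "payload": {
  "increments": [
    [-1, -0.78, 0.92, 0, 0, 0, 0],
    [-1, -0.78, 0.92, 0, 0, 0, 0],
    [-1, -0.78, 0.92, 0, 0, 0, 0],
    [0, 0, 0, 0, 0, 0, 0],
    [0, 0, 0, 0, 0, 0, 0]
  ]
}}

```text
t: 1.5
ee_pos: [0.441, 0.197, 0.2452]
tool_rot: [-2.515, -1.882, 0.0]
wrist_force: [0.1, 1.1, -0.2]
grip_width: 0.607
```

```bash
cat > w.py <<'E'
import sys
from workcell import robot
from h import *
s=robot.state();d=robot.snapshot("wrist");n=sys.argv[1]
cv2.imwrite(f"pics/{n}.png",d["img"][:,:,::-1])
import pickle;pickle.dump((s,d),open(n+".pkl","wb"))
print(s["t"],s["ee_pos"],R.from_rotvec(s["tool_rot"]).as_matrix().round(3).tolist(),s["grip_width"],s["wrist_force"])
E
python3 w.py w1
```

```text
1.5 [0.44095933 0.19698015 0.24521783] [[0.282, 0.959, -0.0], [0.959, -0.282, 0.0], [0.0, -0.0, -1.0]] 0.6065182861936365 [ 0.08494863  1.09419936 -0.24338094]
```

View pics/w1.png

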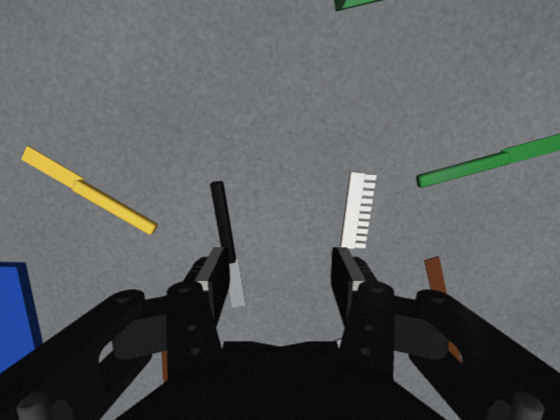

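```bash
cat > m.py <<'E'
import pickle
from h import *
s,d=pickle.load(open("w1.pkl","rb"));c=cam(d,s);im=d["img"].astype(int);S=im.sum(2)
def big(m,box):
    x0,y0,x1,y1=box;mm=np.zeros(m.shape,np.uint8);mm[y0:y1,x0:x1]=m[y0:y1,x0:x1]
    cs,_=cv2.findContours(mm,cv2.RETR_EXTERNAL,cv2.CHAIN_APPROX_NONE);return max(cs,key=cv2.contourArea)[:,0]
for k,m,box,z in (("handle",S<110,(205,175,240,256),.010),("blade",S>330,(225,258,250,312),.003),("comb",S>420,(335,165,385,256),.010)):
    q=big(m,box);P=cast(c,q,z)[:,:2].astype(np.float32);r=cv2.minAreaRect(P);print(k,q.min(0),q.max(0),np.round(r[0],4),np.round(r[1],4),round(r[2],1),cv2.boxPoints(r).round(4).tolist())
E
python3 m.py
```

```text
handle [211 181] [234 255] [0.4635 0.1155] [0.0188 0.0987] 77.7 [[0.4133000075817108, 0.1168999969959259], [0.5097000002861023, 0.0957999974489212], [0.513700008392334, 0.11420000344514847], [0.4172999858856201, 0.13529999554157257]]
blade [225 258] [249 311] [0.5598 0.1008] [0.0339 0.082 ] 72.0 [[0.5156000256538391, 0.09740000218153], [0.5935999751091003, 0.07199999690055847], [0.6040999889373779, 0.10419999808073044], [0.5260999798774719, 0.12960000336170197]]
comb [341 172] [376 248] [0.502  0.2824] [0.0324 0.0993] 69.5 [[0.4498000144958496, 0.2847000062465668], [0.5428000092506409, 0.2498999983072281], [0.5541999936103821, 0.2802000045776367], [0.4611999988555908, 0.3149999976158142]]
```

```bash
python3 - <<'E'
import pickle
from h import *
s,d=pickle.load(open("w1.pkl","rb"));c=cam(d,s)
cr=cv2.resize(d["img"][165:320,195:385,::-1],None,fx=4,fy=3.8,interpolation=cv2.INTER_CUBIC);cv2.imwrite("pics/w1c.png",cr)
a=cast(c,[217.5,182.5],.010)[0];b=cast(c,[238,306],.003)[0];print(a,b,np.linalg.norm(b-a),(a+b)/2,np.degrees(np.arctan2(*(b-a)[1::-1])))
S=robot=None
from workcell import robot
d2=robot.snapshot("scene");c2=cam(d2)
print(proj(c2,[a,b,[.502,.2824,.01]]))
E
```

```text
[0.41677297 0.12521374 0.01      ] [0.59118597 0.09218606 0.003     ] 0.17765056240281177 [0.50397947 0.1086999  0.0065    ] -10.722834009160858
[[287.40708161 192.35106804]
 [285.12789569 239.62210891]
 [360.01953629 207.64074086]]
```

View pics/w1c.png

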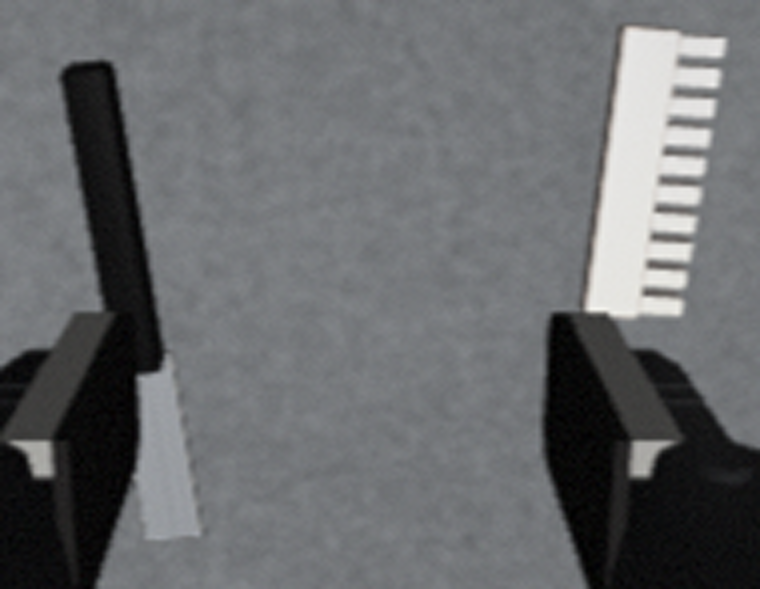

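Emit:
{"api": "jog_arm", "payload": {
  "increments": [
    [0.06, -0.67, 0.86, 0, 0, 0, 0],
    [0.06, -0.67, 0.86, 0, 0, 0, 0],
    [0.06, 0, 0, 0.9, 0, 0, -0.86],
    [0.06, 0, 0, 0.9, 0, 0, 0],
    [0.06, 0, 0, 0.9, 0, 0, 0]
  ]
}}

```text
t: 2.22
ee_pos: [0.5046, 0.11, 0.1092]
tool_rot: [2.411, 2.013, 0.001]
wrist_force: [-0.3, -0.5, -0.0]
grip_width: 0.469
```

Emit:
{"api": "jog_arm", "payload": {
  "increments": [
    [0.06, 0, 0, 0.8, 0, 0, 0],
    [0.06, 0, 0, 0, 0, 0, 0]
  ]
}}

```text
t: 2.48
ee_pos: [0.5022, 0.1094, 0.068]
tool_rot: [-2.409, -2.012, 0.008]
wrist_force: [-0.0, -0.1, 1.1]
grip_width: 0.471
```

```bash
python3 w.py w2
```

```text
2.475 [0.50223943 0.10943035 0.06800191] [[0.178, 0.984, -0.006], [0.984, -0.178, -0.001], [-0.002, -0.005, -1.0]] 0.47080757963813585 [-0.04120746 -0.13215659  1.05110551]
```

View pics/w2.png

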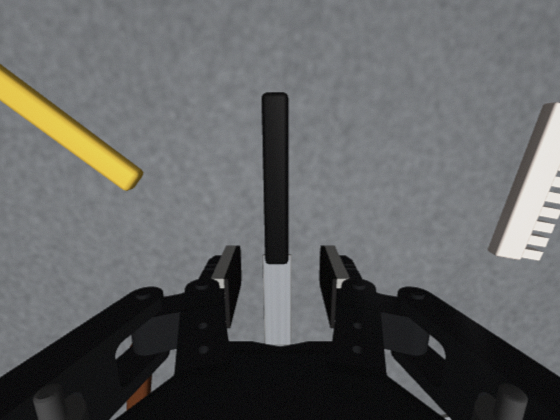

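The wrist view shows the handle running from (275,95) to (277,262), between the fingers at x≈230 and x≈330, with the blade below it. I'll check the offsets.

```bash
python3 - <<'E'
import pickle
from h import *
s,d=pickle.load(open("w2.pkl","rb"));c=cam(d,s)
Rm=R.from_rotvec(s["tool_rot"]).as_matrix()
for uv,z in (([275,94],.012),([277,262],.012),([278,343],.003)):
    p=cast(c,uv,z)[0];print(p,(Rm.T@(p-s["ee_pos"])).round(4))
E
```

```text
[0.41686267 0.12290802 0.012     ] [-0.0019 -0.0861  0.0565]
[0.52068313 0.10487436 0.012     ] [-0.0011  0.0193  0.0559]
[0.59047514 0.09262843 0.003     ] [-0.0006  0.0902  0.0645]
```

Emit:
{"api": "jog_arm", "payload": {
  "increments": [
    [0.06, -0.02, 0.03, 0.6, 0, 0, 0],
    [0.06, 0, 0, 0.39, 0, 0, 0],
    [0.06, 0, 0, 0, 0, 0, 0]
  ]
}}

```text
t: 2.9
ee_pos: [0.5065, 0.1079, 0.0217]
tool_rot: [2.413, 2.012, 0.001]
wrist_force: [0.5, -0.1, 1.1]
grip_width: 0.469
```

```bash
python3 w.py w3;python3 -c "
from workcell import robot;import cv2
d=robot.snapshot('side');cv2.imwrite('pics/s3.png',cv2.resize(d['img'][150:270,200:360,::-1],None,fx=5,fy=5))"
```

```text
2.9 [0.50647084 0.10791796 0.0216703 ] [[0.18, 0.984, 0.0], [0.984, -0.18, 0.0], [0.0, 0.0, -1.0]] 0.4691534284773067 [ 0.50207919 -0.0656044   1.05308758]
```

View pics/s3.png

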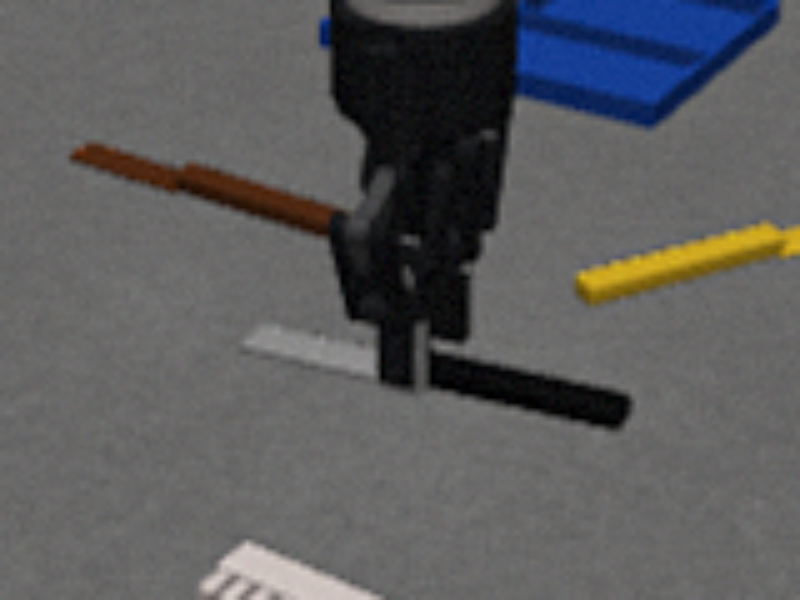

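Emit:
{"api": "jog_arm", "payload": {
  "increments": [
    [0.4, 0, 0, 0.1, 0, 0, 0],
    [0.8, 0, 0, 0, 0, 0, 0],
    [0.8, 0, 0, 0, 0, 0, 0],
    [0.8, 0, 0, 0, 0, 0, 0],
    [0.8, 0, 0, 0, 0, 0, 0]
  ],
  "squeeze": 30
}}

```text
t: 3.62
ee_pos: [0.5066, 0.1075, 0.0164]
tool_rot: [2.413, 2.011, 0.002]
wrist_force: [-1.3, 0.3, 6.1]
grip_width: 0.177
```

Emit:
{"api": "jog_arm", "payload": {
  "increments": [
    [0.8, 0, 0, -0.2, 0, 0, 0],
    [0.8, 0, 0, -0.6, 0, 0, 0],
    [0.8, 0, 0, -0.9, 0, 0, 0],
    [0.8, 0, 0, -0.6, 0, 0, 0],
    [0.8, 0, 0, 0, 0, 0, 0]
  ]
}}

```text
t: 4.25
ee_pos: [0.5077, 0.1075, 0.1335]
tool_rot: [2.412, 2.009, 0.007]
wrist_force: [-0.1, 1.0, -0.6]
grip_width: 0.176
```

```bash
python3 w.py w4;python3 -c "
from workcell import robot;import cv2
d=robot.snapshot('side');cv2.imwrite('pics/s4.png',cv2.resize(d['img'][90:270,200:400,::-1],None,fx=3,fy=3))"
```

```text
4.25 [0.50767172 0.10754487 0.13351853] [[0.181, 0.984, 0.005], [0.984, -0.181, 0.001], [0.002, 0.005, -1.0]] 0.17560860734830488 [-0.09546683  1.00216736 -0.56155875]
```

View pics/s4.png

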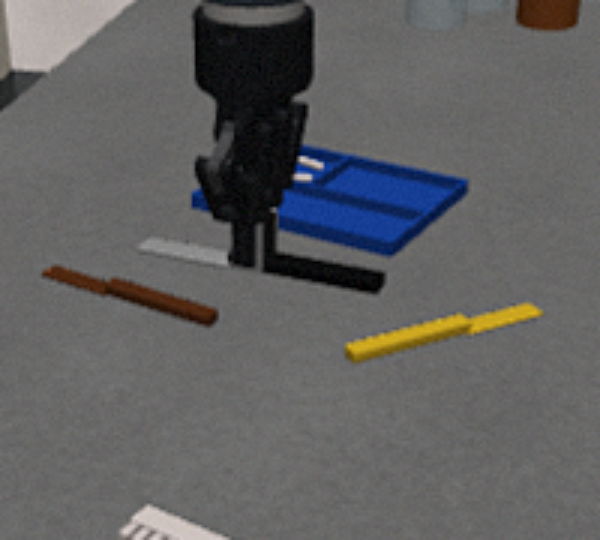

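View pics/w4.png

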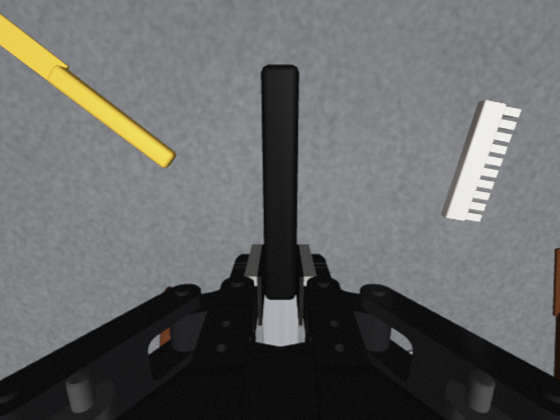

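Emit:
{"api": "jog_arm", "payload": {
  "increments": [
    [0.8, -0.87, 0.14, -0.19, 0, 0, 0],
    [0.8, -0.87, 0.14, -0.19, 0, 0, 0],
    [0.8, -0.87, 0.14, -0.19, 0, 0, 0],
    [0.8, -0.87, 0.14, -0.19, 0, 0, 0],
    [0.8, -0.87, 0.14, -0.19, 0, 0, 0]
  ]
}}

```text
t: 4.97
ee_pos: [0.5002, -0.1142, 0.1771]
tool_rot: [-2.412, -2.01, 0.003]
wrist_force: [0.7, -0.1, -0.5]
grip_width: 0.171
```

Emit:
{"api": "jog_arm", "payload": {
  "increments": [
    [0.8, -0.87, 0.14, -0.19, 0, 0, 0],
    [0.8, -0.87, 0.14, -0.19, 0, 0, 0],
    [0.8, 0, 0, 0, 0, 0, 0.96],
    [0.8, 0, 0, 0, 0, 0, 0],
    [0.8, 0, 0, 0, 0, 0, 0]
  ]
}}

```text
t: 5.6
ee_pos: [0.4988, -0.2005, 0.1963]
tool_rot: [-2.522, -1.871, 0.002]
wrist_force: [-0.1, 1.3, -0.5]
grip_width: 0.178
```

```bash
python3 w.py w5
```

```text
5.6 [ 0.49879947 -0.20046464  0.19630309] [[0.29, 0.957, -0.002], [0.957, -0.29, 0.001], [0.0, -0.002, -1.0]] 0.17753185888161843 [-0.07683299  1.33789359 -0.5259869 ]
```

View pics/w5.png

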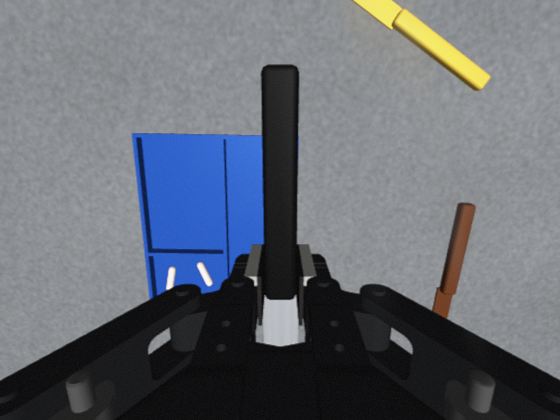

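The tray fills the left side of the view. Its outer top-left corner is at (134,134), the divider between the long and wide bays runs down x≈226 to 229, and the cross wall is at y≈251.

```bash
python3 - <<'E'
import pickle
from h import *
s,d=pickle.load(open("w5.pkl","rb"));c=cam(d,s)
cr=cv2.resize(d["img"][125:305,125:300,::-1],None,fx=4,fy=3.3,interpolation=cv2.INTER_CUBIC);cv2.imwrite("pics/w5c.png",cr)
im=d["img"].astype(int);b=(im[...,2]>im[...,0]+40)&(im[...,2]>im[...,1]+30)
# left outer edge & top outer edge, fitted
L=np.array([[np.flatnonzero(b[y])[0]-.5,y] for y in range(140,290,3)]);T=np.array([[x,np.flatnonzero(b[:,x])[0]-.5] for x in range(140,260,3)])
for n,q in(("left",L),("top",T)):
    P=cast(c,q,.015)[:,:2].astype(np.float32);l=cv2.fitLine(P,cv2.DIST_HUBER,0,.001,.001).ravel();print(n,l,np.degrees(np.arctan2(l[1],l[0])))
S=im.sum(2)
for y in(150,180,210,235):print(y,S[y,125:270].tolist()[8:25],S[y,215:238].tolist())
for x in(160,190,215):print(x,240,S[240:262,x].tolist())
E
```

```text
left [ 0.9517412  -0.30690172  0.4529552  -0.34303835] -17.872612
top [ 0.3086487   0.9511761   0.415776   -0.25951982] 72.02219
150 [407, 346, 340, 339, 246, 131, 112, 118, 121, 196, 307, 341, 347, 344, 349, 344, 352] [368, 375, 365, 374, 375, 379, 372, 376, 310, 186, 198, 331, 380, 383, 380, 376, 382, 380, 385, 382, 386, 381, 389]
180 [451, 446, 451, 421, 363, 341, 343, 266, 141, 117, 119, 127, 206, 310, 344, 343, 335] [367, 366, 359, 361, 367, 367, 361, 370, 362, 300, 180, 201, 323, 364, 366, 370, 374, 369, 369, 377, 366, 376, 371]
210 [443, 449, 449, 444, 442, 445, 414, 364, 340, 345, 268, 148, 114, 119, 120, 201, 303] [352, 354, 356, 355, 352, 356, 354, 349, 358, 357, 294, 182, 228, 326, 360, 362, 362, 366, 359, 356, 357, 365, 362]
235 [464, 460, 450, 443, 432, 445, 436, 440, 434, 400, 357, 336, 331, 243, 125, 108, 109] [350, 348, 347, 340, 345, 344, 339, 346, 349, 345, 343, 257, 151, 279, 347, 348, 355, 340, 347, 350, 352, 358, 345]
160 240 [336, 340, 338, 342, 339, 341, 341, 336, 263, 158, 129, 128, 188, 318, 339, 333, 341, 338, 330, 340, 337, 343]
190 240 [345, 336, 338, 343, 340, 343, 339, 340, 337, 195, 121, 122, 139, 269, 334, 337, 339, 340, 335, 338, 337, 344]
215 240 [346, 338, 349, 347, 353, 346, 344, 340, 346, 264, 159, 131, 134, 191, 330, 350, 342, 349, 342, 344, 349, 338]
```

View pics/w5c.png

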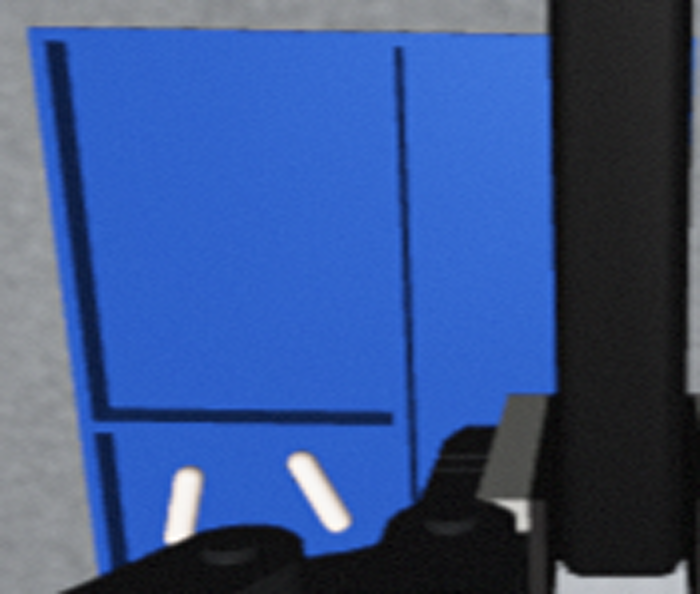

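```bash
python3 - <<'E'
import pickle
from h import *
s,d=pickle.load(open("w5.pkl","rb"));c=cam(d,s)
a=np.radians(-17.95);ex=np.array([np.cos(a),np.sin(a)]);ey=np.array([-ex[1],ex[0]])
for uv,z in (([223,150],.015),([225,180],.015),([226,235],.015),([190,252.5],.015),([190,248.5],.003),([137,150],.015),([141.5,150],.003)):
    p=cast(c,uv,z)[0];print(uv,p[:2]@ex,p[:2]@ey)
for n,e in(("long",(.584,-.0588)),("wide",(.542,-.1408))):print(n,e[0]*ex+e[1]*ey)
Rm=R.from_rotvec(s["tool_rot"]).as_matrix()
L=.584*ex-.0588*ey
print(Rm.T@(np.r_[L,.0194]-s["ee_pos"]))
# spatula in hand: butt/handle end
for uv,z in (([280,66],.192),([280,298],.192)):
    print(Rm.T@(cast(c,uv,z)[0]-s["ee_pos"]))
E
```

```text
[223, 150] 0.4913011495150445 -0.0947502903649676
[225, 180] 0.5220272314571581 -0.09362872186838456
[226, 235] 0.5828379136348878 -0.09433144889632317
[190, 252.5] 0.6042374213105344 -0.13499725273498261
[190, 248.5] 0.6044965246630785 -0.13848083236859973
[137, 150] 0.49289703714803695 -0.18206419439565116
[141.5, 150] 0.4937253509848345 -0.18292584915562796
long [ 0.53745289 -0.23591912]
wide [ 0.47222588 -0.30098399]
[-0.02277024  0.04760315  0.17680856]
[ 0.00092832 -0.09151358  0.00447639]
[0.00082936 0.01442351 0.00427599]
```

Emit:
{"api": "jog_arm", "payload": {
  "increments": [
    [0.8, -0.46, 0.98, 0, 0, 0, 0],
    [0.8, 0, 0, 0.9, 0, 0, 0.15],
    [0.8, 0, 0, 0.9, 0, 0, 0],
    [0.8, 0, 0, 0.7, 0, 0, 0],
    [0.8, 0, 0, 0, 0, 0, 0]
  ]
}}

```text
t: 6.28
ee_pos: [0.5375, -0.2359, 0.0697]
tool_rot: [-2.536, -1.845, 0.005]
wrist_force: [-0.1, -0.1, -0.5]
grip_width: 0.177
```

```bash
python3 w.py w6;python3 -c "
from workcell import robot;import cv2
d=robot.snapshot('scene');cv2.imwrite('pics/s6.png',cv2.resize(d['img'][130:290,30:210,::-1],None,fx=3,fy=3))"
```

```text
6.275 [ 0.53753461 -0.2359067   0.06970793] [[0.308, 0.951, -0.005], [0.951, -0.308, 0.002], [0.001, -0.006, -1.0]] 0.17708111266983367 [-0.08980378 -0.05859825 -0.52366032]
```

View pics/w6.png

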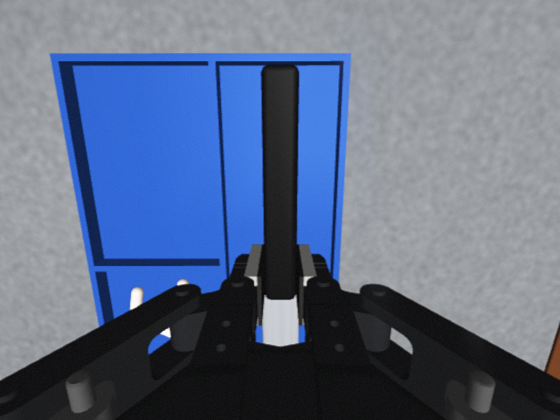

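View pics/s6.png

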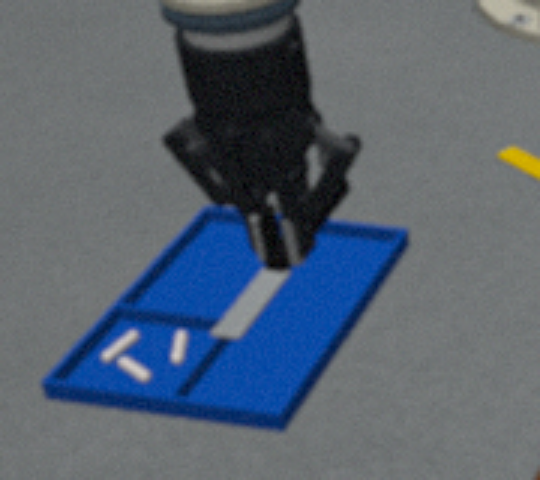

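Emit:
{"api": "jog_arm", "payload": {
  "increments": [
    [0.8, 0, 0.02, 0.5, 0, 0, 0],
    [0.8, 0, 0, 0.3, 0, 0, 0],
    [0.8, 0, 0, 0.12, 0, 0, 0],
    [0.8, 0, 0, 0, 0, 0, 0]
  ]
}}

```text
t: 6.88
ee_pos: [0.5405, -0.2377, 0.0266]
tool_rot: [2.542, 1.846, 0.0]
wrist_force: [0.7, -0.4, 0.5]
grip_width: 0.176
```

Emit:
{"api": "jog_arm", "payload": {
  "increments": [
    [0.8, 0, -0.03, 0.06, 0, 0, 0],
    [0.8, 0, 0, 0.05, 0, 0, 0],
    [0.8, 0, 0, 0, 0, 0, 0]
  ]
}}

```text
t: 7.25
ee_pos: [0.5389, -0.2372, 0.0208]
tool_rot: [-2.542, -1.846, 0.0]
wrist_force: [0.1, -0.6, -0.6]
grip_width: 0.177
```

Emit:
{"api": "jog_arm", "payload": {
  "increments": [
    [0.8, 0, 0, 0.03, 0, 0, 0],
    [0.8, 0, 0, 0, 0, 0, 0]
  ]
}}

```text
t: 7.5
ee_pos: [0.5391, -0.2373, 0.0195]
tool_rot: [2.542, 1.846, 0.0]
wrist_force: [-1.1, -0.3, 1.9]
grip_width: 0.18
```

Emit:
{"api": "jog_arm", "payload": {
  "increments": [
    [0.55, 0, 0, 0, 0, 0, 0],
    [0.4, 0, 0, 0, 0, 0, 0],
    [0.24, 0, 0, 0, 0, 0, 0],
    [0.24, 0, 0, 0, 0, 0, 0]
  ]
}}

```text
t: 8.0
ee_pos: [0.539, -0.2372, 0.0193]
tool_rot: [2.542, 1.846, -0.0]
wrist_force: [-0.0, -0.4, 0.2]
grip_width: 0.375
```

Emit:
{"api": "jog_arm", "payload": {
  "increments": [
    [0.24, 0, 0, -0.2, 0, 0, 0],
    [0.24, 0, 0, -0.8, 0, 0, 0],
    [0.24, 0, 0, -1, 0, 0, 0],
    [0.24, 0, 0, -1, 0, 0, 0],
    [0.24, 0, 0, 0, 0, 0, 0]
  ]
}}

```text
t: 8.62
ee_pos: [0.5415, -0.2383, 0.1743]
tool_rot: [2.536, 1.842, 0.006]
wrist_force: [0.1, -0.6, -0.8]
grip_width: 0.378
```

```bash
python3 w.py w7;python3 -c "
from workcell import robot;import cv2
d=robot.snapshot('scene');cv2.imwrite('pics/s7.png',cv2.resize(d['img'][130:290,30:210,::-1],None,fx=3,fy=3))"
```

```text
8.625 [ 0.54147415 -0.23834561  0.17429807] [[0.31, 0.951, 0.008], [0.951, -0.31, -0.003], [-0.001, 0.008, -1.0]] 0.3783126629811665 [ 0.0540027  -0.60877629 -0.81070672]
```

View pics/w7.png

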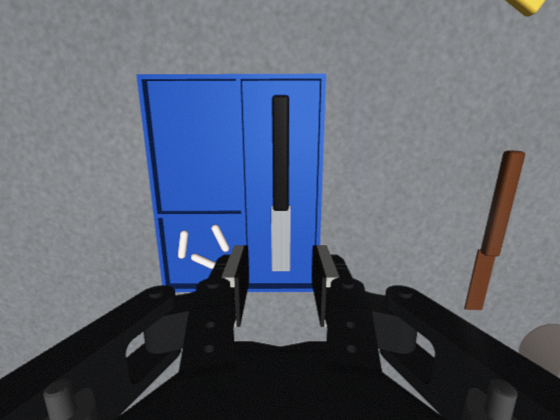

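View pics/s7.png

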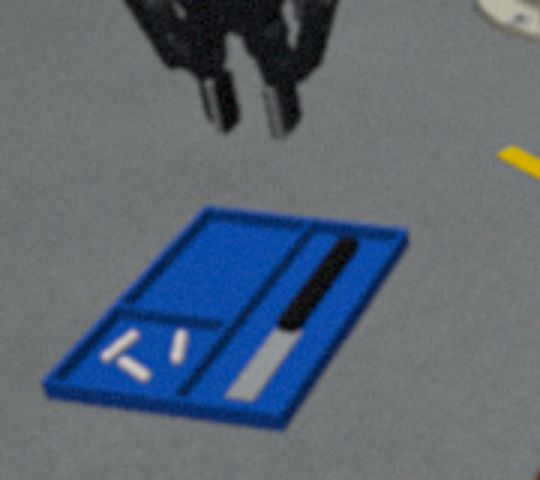

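Emit:
{"api": "jog_arm", "payload": {
  "increments": [
    [0, 0.966, -0.396, 0, 0, 0, 0],
    [-0.2, 0.966, -0.396, 0, 0, 0, 0],
    [-0.2, 0.966, -0.396, 0, 0, 0, 0],
    [-0.2, 0.966, -0.396, 0, 0, 0, 0],
    [-0.2, 0.966, -0.396, 0, 0, 0, 0]
  ]
}}

```text
t: 9.35
ee_pos: [0.5183, 0.0246, 0.1679]
tool_rot: [-2.541, -1.845, 0.003]
wrist_force: [1.1, 0.6, -0.2]
grip_width: 0.598
```

Emit:
{"api": "jog_arm", "payload": {
  "increments": [
    [-0.2, 0.966, -0.396, 0, 0, 0, 0],
    [-0.2, 0.966, -0.396, 0, 0, 0, 0],
    [-0.2, 0.966, -0.396, 0, 0, 0, 0],
    [-0.2, 0.966, -0.396, 0, 0, 0, 0],
    [-0.2, 0.966, -0.396, 0, 0, 0, 0]
  ]
}}

```text
t: 9.98
ee_pos: [0.499, 0.2846, 0.1677]
tool_rot: [-2.542, -1.846, 0.004]
wrist_force: [0.9, -0.1, 0.9]
grip_width: 0.599
```

Emit:
{"api": "jog_arm", "payload": {
  "increments": [
    [-0.2, 0, 0, 0, 0, 0, 0.38],
    [-0.2, 0, 0, 0.9, 0, 0, 0],
    [-0.2, 0, 0, 0.9, 0, 0, 0],
    [-0.2, 0, 0, 0, 0, 0, 0]
  ]
}}

```text
t: 10.48
ee_pos: [0.4969, 0.2815, 0.0752]
tool_rot: [-2.583, -1.787, 0.014]
wrist_force: [-0.8, 0.1, 0.5]
grip_width: 0.601
```

```bash
python3 w.py w8
```

```text
10.475 [0.49694988 0.2815187  0.07524135] [[0.353, 0.936, -0.008], [0.936, -0.353, -0.004], [-0.007, -0.006, -1.0]] 0.6009403855891177 [-0.77124461  0.09730964  0.47291552]
```

View pics/w8.png

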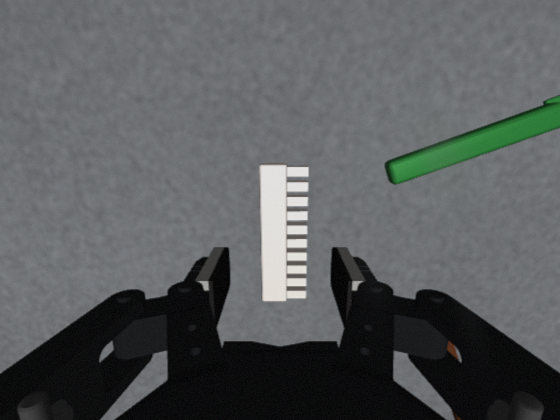

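The comb lies between the fingers, from (260,164) to (309,301), back on the left and teeth on the right.

```bash
python3 - <<'E'
import pickle
from h import *
s,d=pickle.load(open("w8.pkl","rb"));c=cam(d,s)
Rm=R.from_rotvec(s["tool_rot"]).as_matrix()
Q=[]
for uv,z in (([260,165],.01),([308.5,167],.008),([306.5,298],.008),([262.5,301],.01)):
    p=cast(c,uv,z)[0];q=Rm.T@(p-s["ee_pos"]);Q.append(q);print(p,q.round(4))
print(np.mean(Q,0))
E
```

```text
[0.45070525 0.2856137  0.01      ] [-0.012  -0.0443  0.0656]
[0.46321233 0.31447601 0.008     ] [ 0.0194 -0.0428  0.0674]
[0.55311473 0.28144973 0.008     ] [0.0202 0.053  0.0668]
[0.54302353 0.25087144 0.01      ] [-0.012   0.0543  0.065 ]
[0.00390589 0.00503392 0.06618752]
```

Emit:
{"api": "jog_arm", "payload": {
  "increments": [
    [-0.2, 0.08, 0.1, 0.5, 0, 0, 0],
    [-0.1, 0, 0, 0.4, 0, 0, 0],
    [-0.1, 0, 0, 0, 0, 0, 0],
    [-0.1, 0, 0, 0, 0, 0, 0]
  ]
}}

```text
t: 11.02
ee_pos: [0.5066, 0.2854, 0.0351]
tool_rot: [2.584, 1.787, 0.001]
wrist_force: [0.3, 0.6, 0.3]
grip_width: 0.552
```

Emit:
{"api": "jog_arm", "payload": {
  "increments": [
    [-0.1, -0.07, -0.06, 0.2, 0, 0, 0],
    [-0.1, 0, 0, 0.16, 0, 0, 0],
    [-0.1, 0, 0, 0, 0, 0, 0],
    [-0.1, 0, 0, 0, 0, 0, 0]
  ]
}}

```text
t: 11.52
ee_pos: [0.5024, 0.2831, 0.0163]
tool_rot: [-2.584, -1.787, 0.0]
wrist_force: [0.9, -0.4, -0.0]
grip_width: 0.547
```

```bash
python3 w.py w9
```

```text
11.525 [0.50235856 0.28314564 0.01625728] [[0.353, 0.936, -0.0], [0.936, -0.353, -0.0], [-0.0, -0.0, -1.0]] 0.5465986567059904 [ 0.93501876 -0.44903602 -0.00809688]
```

View pics/w9.png

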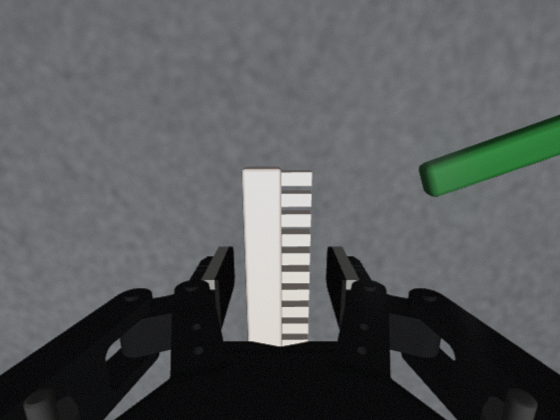

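Emit:
{"api": "jog_arm", "payload": {
  "increments": [
    [0.2, 0, 0, 0.02, 0, 0, 0],
    [0.6, 0, 0, 0, 0, 0, 0],
    [0.6, 0, 0, 0, 0, 0, 0],
    [0.6, 0, 0, 0, 0, 0, 0]
  ],
  "squeeze": 30
}}

```text
t: 12.08
ee_pos: [0.5025, 0.2832, 0.0155]
tool_rot: [2.584, 1.787, 0.001]
wrist_force: [-0.3, -0.8, 5.3]
grip_width: 0.36
```

Emit:
{"api": "jog_arm", "payload": {
  "increments": [
    [0.6, 0, 0, -0.2, 0, 0, 0],
    [0.6, 0, 0, -0.6, 0, 0, 0],
    [0.6, 0, 0, -0.7, 0, 0, 0],
    [0.6, 0, 0, 0, 0, 0, 0],
    [0.6, 0, 0, 0, 0, 0, 0]
  ]
}}

```text
t: 12.7
ee_pos: [0.502, 0.283, 0.0901]
tool_rot: [-2.584, -1.787, 0.0]
wrist_force: [0.2, 0.2, -0.6]
grip_width: 0.365
```

```bash
python3 w.py w10;python3 -c "
from workcell import robot;import cv2
d=robot.snapshot('side');cv2.imwrite('pics/s10.png',cv2.resize(d['img'][150:320,180:350,::-1],None,fx=3,fy=3))"
```

```text
12.7 [0.50200747 0.28297979 0.09013483] [[0.353, 0.936, -0.0], [0.936, -0.353, -0.0], [-0.0, -0.0, -1.0]] 0.3652492102065578 [ 0.16422185  0.24027125 -0.6029038 ]
```

View pics/w10.png

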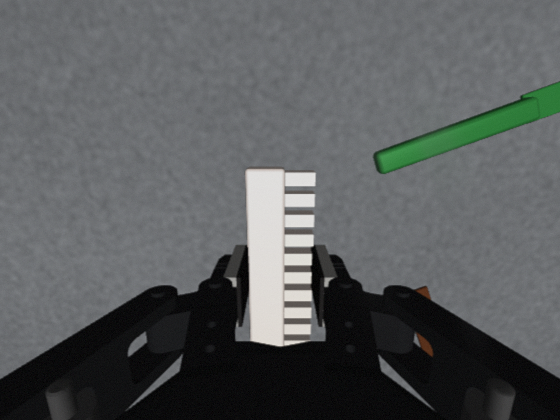

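View pics/s10.png

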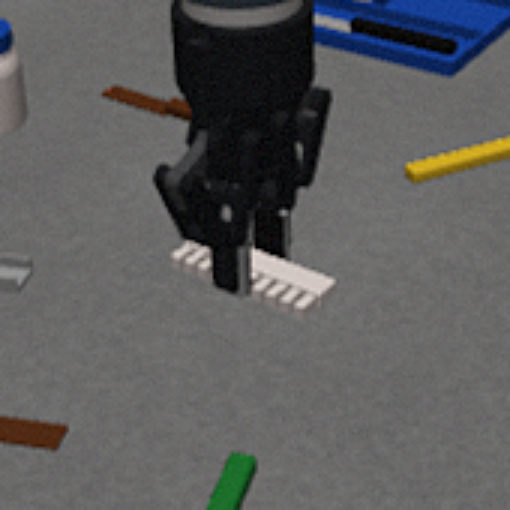

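Emit:
{"api": "jog_arm", "payload": {
  "increments": [
    [0.6, -0.928, 0.297, 0, 0, 0, 0],
    [0.6, -0.928, 0.297, 0, 0, 0, 0],
    [0.6, -0.928, 0.297, 0, 0, 0, 0],
    [0.6, -0.928, 0.297, 0, 0, 0, 0],
    [0.6, -0.928, 0.297, 0, 0, 0, 0]
  ]
}}

```text
t: 13.42
ee_pos: [0.4891, 0.0383, 0.0894]
tool_rot: [-2.583, -1.787, 0.002]
wrist_force: [0.2, -0.2, -0.4]
grip_width: 0.364
```

Emit:
{"api": "jog_arm", "payload": {
  "increments": [
    [0.6, -0.928, 0.297, 0, 0, 0, 0],
    [0.6, -0.928, 0.297, 0, 0, 0, 0],
    [0.6, -0.928, 0.297, 0, 0, 0, 0],
    [0.6, -0.928, 0.297, 0, 0, 0, 0],
    [0.6, -0.928, 0.297, 0, 0, 0, 0]
  ]
}}

```text
t: 14.05
ee_pos: [0.4768, -0.2048, 0.0893]
tool_rot: [-2.583, -1.786, 0.001]
wrist_force: [1.1, 0.5, -0.7]
grip_width: 0.361
```

Emit:
{"api": "jog_arm", "payload": {
  "increments": [
    [0.6, -0.928, 0.297, 0, 0, 0, 0],
    [0.6, -0.928, 0.297, 0, 0, 0, 0],
    [0.6, 0, 0, 0, 0, 0, -0.39],
    [0.6, 0, 0, 0, 0, 0, 0],
    [0.6, 0, 0, 0, 0, 0, 0]
  ]
}}

```text
t: 14.68
ee_pos: [0.4723, -0.3001, 0.0897]
tool_rot: [-2.54, -1.846, 0.001]
wrist_force: [0.2, 0.3, -0.5]
grip_width: 0.361
```

```bash
python3 w.py w11; python3 - <<'E'
import pickle
from h import *
s,d=pickle.load(open("w11.pkl","rb"));Rm=R.from_rotvec(s["tool_rot"]).as_matrix()
print(Rm.T@(np.array([.4722,-.3010,.0185])-s["ee_pos"]))
E
```

```text
14.675 [ 0.47231997 -0.30008822  0.08965568] [[0.309, 0.951, -0.001], [0.951, -0.309, 0.001], [0.0, -0.001, -1.0]] 0.3608195517847404 [ 0.20806537  0.26583397 -0.50008835]
[-0.00093111  0.00026327  0.07115505]
```

View pics/w11.png

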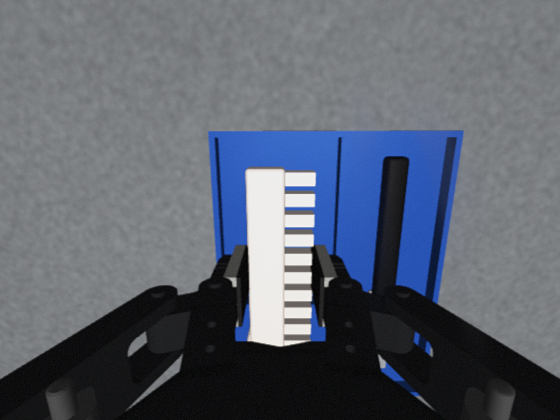

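Emit:
{"api": "jog_arm", "payload": {
  "increments": [
    [0.6, -0.02, 0, 0.5, 0, 0, 0],
    [0.6, 0, 0, 0.5, 0, 0, 0],
    [0.6, 0, 0, 0.2, 0, 0, 0],
    [0.6, 0, 0, 0, 0, 0, 0],
    [0.6, 0, 0, 0, 0, 0, 0]
  ]
}}

```text
t: 15.35
ee_pos: [0.4729, -0.3019, 0.031]
tool_rot: [2.54, 1.847, 0.001]
wrist_force: [0.9, 0.9, 0.1]
grip_width: 0.364
```

Emit:
{"api": "jog_arm", "payload": {
  "increments": [
    [0.6, 0, 0, 0.1, 0, 0, 0],
    [0.6, 0, 0, 0.1, 0, 0, 0],
    [0.6, 0, 0, 0.03, 0, 0, 0],
    [0.6, 0, 0, 0, 0, 0, 0],
    [0.6, 0, 0, 0, 0, 0, 0]
  ]
}}

```text
t: 15.98
ee_pos: [0.4724, -0.3018, 0.0188]
tool_rot: [2.541, 1.847, 0.0]
wrist_force: [0.3, -0.9, -0.2]
grip_width: 0.362
```

Emit:
{"api": "jog_arm", "payload": {
  "increments": [
    [0.6, 0, 0, 0.01, 0, 0, 0],
    [0.25, 0, 0, 0, 0, 0, 0],
    [0.1, 0, 0, 0, 0, 0, 0],
    [0.02, 0, 0, 0, 0, 0, 0],
    [0.02, 0, 0, 0, 0, 0, 0]
  ]
}}

```text
t: 16.6
ee_pos: [0.4724, -0.3017, 0.0183]
tool_rot: [-2.541, -1.847, -0.0]
wrist_force: [-0.9, -0.4, -0.3]
grip_width: 0.49
```

Emit:
{"api": "jog_arm", "payload": {
  "increments": [
    [0.02, 0, 0, -0.2, 0, 0, 0],
    [0.02, 0, 0, -0.8, 0, 0, 0],
    [0.02, 0, 0, -1, 0, 0, 0],
    [0.02, 0, 0, -1, 0, 0, 0],
    [0.02, 0, 0, 0, 0, 0, 0]
  ]
}}

```text
t: 17.23
ee_pos: [0.4746, -0.3032, 0.1731]
tool_rot: [2.535, 1.843, 0.005]
wrist_force: [-0.0, 0.1, -0.5]
grip_width: 0.491
```

Emit:
{"api": "jog_arm", "payload": {
  "increments": [
    [0.02, 0, 0, 0, 0, 0, 0],
    [0.02, 0, 0, 0, 0, 0, 0]
  ]
}}

```text
t: 17.48
ee_pos: [0.4715, -0.3012, 0.167]
tool_rot: [-2.539, -1.846, 0.001]
wrist_force: [-0.1, 0.7, -0.7]
grip_width: 0.489
```

```bash
python3 w.py w12;python3 - <<'E'
from workcell import robot
import pickle
from h import *
d=robot.snapshot('scene');cv2.imwrite('pics/s12.png',cv2.resize(d['img'][130:290,30:210,::-1],None,fx=3,fy=3))
s,d=pickle.load(open("w12.pkl","rb"));c=cam(d,s);im=d["img"].astype(int)
a=np.radians(-17.95);ex=np.array([np.cos(a),np.sin(a)]);ey=np.array([-ex[1],ex[0]])
m=((im.min(2)>110)&(np.ptp(im,2)<40)).astype(np.uint8)
for z in (.013,):
  cs,_=cv2.findContours(m,cv2.RETR_EXTERNAL,cv2.CHAIN_APPROX_NONE)
  for q in cs:
    if cv2.contourArea(q)<800:continue
    P=cast(c,q[:,0],z)[:,:2]@np.c_[ex,ey]-[.542,-.1408]
    print(q[:,0].min(0),q[:,0].max(0),cv2.minAreaRect(P.astype(np.float32)))
E
```

```text
17.475 [ 0.47152601 -0.30116017  0.16697387] [[0.308, 0.951, -0.002], [0.951, -0.308, 0.001], [0.001, -0.002, -1.0]] 0.48914179953470843 [-0.1484565   0.69980441 -0.70430048]
[387 350] [451 419] ((0.22619947791099548, 0.15626895427703857), (0.1309044063091278, 0.021139081567525864), 39.56134796142578)
[109 350] [174 419] ((0.22523438930511475, -0.15520957112312317), (0.021130286157131195, 0.13131392002105713), 50.28447341918945)
[263 149] [296 249] ((0.00014458969235420227, 0.0002151820808649063), (0.09942135214805603, 0.031918030232191086), 0.14042294025421143)
[0 0] [559 375] ((0.017232730984687805, -9.28044319152832e-05), (0.3742034435272217, 0.6407456398010254), 0.005056719295680523)
```

View pics/w12.png

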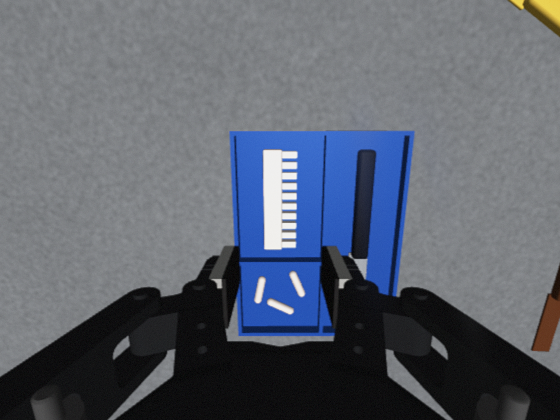

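View pics/s12.png

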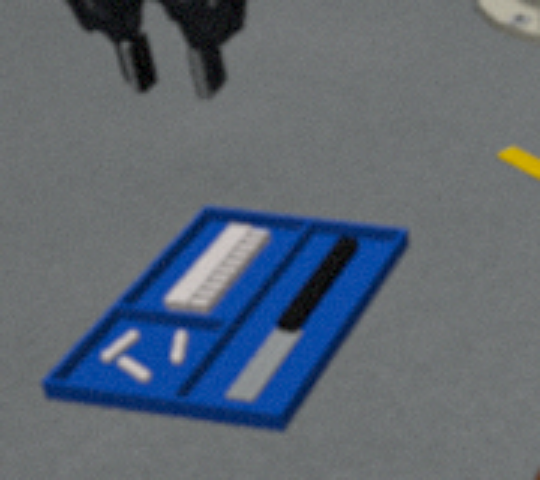

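Both tools are flat and centred in their compartments, and the gripper is well clear.

```bash
python3 -c "
from workcell import robot
print(robot.sign_off())"
```

```text
the job is handed in; nothing more can be done
None
```

I put the spatula in the long compartment and the comb in the wide one without the stir bars. I let go of both, raised the gripper about 15 cm clear, and handed the job in at about 17.5 s.

- **Comb:** in the last wrist picture it measured under 1 mm and under 1° from the compartment's centre and axis, with its size reading true (99.4 × 31.9 mm).
- **Spatula:** I judged it by eye in the wrist and scene pictures rather than measuring it again. It lies straight along the compartment, with roughly equal gaps at both ends and well clear of both side walls.
- **Flatness:** I judged this from the pictures too. Each tool was released with the gripper within about 0.3 mm of its pick-up height plus the 3 mm tray floor.

The only disagreement was small: the scene camera put the tray's near end about 4 mm further along than the wrist camera. I used the wrist value, because the tray's inner walls matched the given sizes within about 1 mm. The tolerance is 20 mm. No check failed, but the hand-in reports no verdict.

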